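# Touch off a casting at three points, then fit its transit pin

### The job

Take the transit pin out of its holder and use its steel shank to touch off the casting with a light but definite push of a few newtons, pausing a moment in contact each time: first on the left part of its long front face, then on the right part of that face, then on its plain right-hand end. With the casting so located, push the pin down into the bore until its grip block sits flush on the casting, let go of it and leave it standing there. Never push hard on the casting (stay well under 20 N) and leave the other things on the bench alone.

Things in the scene. Friction and masses are not known exactly. Their poses are not given: they have to be found in the camera images.
- cradle: fixed low black plastic base plate, 200 (x) x 260 (y) x 15 mm high, turned up to 15 degrees; origin at the centre of its underside; -x is its front (towards the robot), +y its left. On it is bolted a grey cast aluminium block, unyielding, 90 (x) x 150 (y) x 40 mm high (top 55 mm above the bench), with a low rounded lug on its left end and two toe clamps at its far side.
- nominal_bore (a point): where the mouth of the bore WOULD be, were the casting centred and square: cradle frame (-5, -15, 55) mm. The real bore, 13.5 mm wide with a 2 mm chamfer, upright and right through, is up to 13 mm away: 40 mm behind the real front face and 60 mm in from the real right-hand end (measured square to them).
- pin_grip (a point): centre of the transit pin's black grip block, 24 x 24 mm square, 50 mm tall, axes square to its sides, z up; below it on its centre line a steel shank, 12 mm in diameter, 38 mm long, chamfered at its foot. The pin is loose (about 0.12 kg) and starts upright, shank in the holder, block resting on the holder's top; lift it straight up.
- pin_tip (a point): centre of the foot of the pin's shank, 63 mm below pin_grip
- pin_collar (a point): centre of the underside of the grip block, which rests on the casting's top when the pin is home; 25 mm below pin_grip
- holder: fixed grey plastic block 60 x 60 x 42 mm with a hole that holds the pin; origin at the centre of its underside
- carton: bystander: closed cardboard carton 160 x 110 x 50 mm, loose; origin at the centre of its underside
- tape_roll: bystander: blue roll of tape 100 mm in diameter, 48 mm high, loose; origin at the centre of its underside
- tape_measure: bystander: grey tape measure 66 x 36 x 62 mm, loose; origin at the centre of its underside
- nominal_front (a point): where the middle of the casting's flat front face (-x) WOULD be, were it centred and square on the cradle: cradle frame (-45, 0, 35) mm; axes as the cradle's. The casting really sits up to 8 mm each way off centre and up to 0.07 rad askew; its own pose is NOT measured: find it by touch. Good touching points: 30 mm in from either end of this face, shank's foot 10 to 25 mm below the top.
- nominal_end (a point): where the middle of the casting's plain flat right-hand end (-y) WOULD be, were it centred: cradle frame (0, -75, 35) mm; axes as the cradle's. The touching point is about half-way along this end.
Not all that is in view belongs to the job. Of the things like the part that bears pin_grip, leave any that is orange or yellow; of the rest the smaller one is meant.

How it is judged:
On the way, in this order (a step that is already met when the one before it is completed fails the run):
1. the pin's shank touches the left part of the casting's long front face (at least 15 mm left of the cradle's centre line), over 1 N for 0.2 s (contact force between pin and casting above 1 N and z of pin_tip in the frame of cradle below 0.05 m and x of pin_tip in the frame of cradle below -0.03 m and y of pin_tip in the frame of cradle between 0.015 and 0.075 m), for 0.2 s.
2. it touches the right part of the front face (at least 15 mm right of the cradle's centre line), over 1 N for 0.2 s (contact force between pin and casting above 1 N and z of pin_tip in the frame of cradle below 0.05 m and x of pin_tip in the frame of cradle below -0.03 m and y of pin_tip in the frame of cradle below -0.015 m), for 0.2 s.
3. it touches the plain right-hand end face of the casting, over 1 N for 0.2 s (contact force between pin and casting above 1 N and z of pin_tip in the frame of cradle below 0.05 m and x of pin_tip in the frame of cradle above -0.037 m and y of pin_tip in the frame of cradle below -0.062 m), for 0.2 s.
4. the pin is in the bore, upright, its grip block down on the casting (horizontal distance between pin_tip and nominal_bore below 0.022 m and height (world z) of pin_collar between 0.0525 and 0.0575 m and angle between pin_grip's own z axis and vertical below 0.08 rad), for 0.2 s.
At the end, for the whole second after the job is handed in: The pin stands upright (within 0.08 rad) in the casting's bore, within 22 mm of nominal_bore, the underside of its grip block within 2.5 mm of the casting's top (55 mm above the bench), at rest and released (all of step 4 and linear speed of pin below 0.02 m/s and contact force between the fingers and pin below 0.1 N); the robot touches nothing.
It fails at once if the pin, fingers or arm push on the casting with more than 20 N (contact force between any of pin, the fingers, the arm and casting above 20 N).
It fails at once if a bystander (carton, tape roll, tape measure) is moved more than 10 mm (distance of any of carton, tape_roll, tape_measure from where it was at the start of the episode above 0.01 m).
It also fails if it takes over 72 s, if anything falls off the work surface, if the arm or the gripper's body presses on something with over 40 N, if the wrist force passes 120 N, or if a joint passes its speed limit or range.

### The arm

A 7-joint arm with a two-finger parallel gripper is mounted at the origin on the work surface. World frame = base frame: x ahead of the robot, y to its left, z up, the work surface at z = 0. Lengths are in m, angles in rad, forces in N, time in s.
With the tool pointing down it reaches from about 0.4 to 0.85 m from the base axis. Payload 6.9 kg.
Tool frame: the origin (TCP) lies midway between the tips of the shut fingers; the grasp point (between the pads) lies behind it (ctrl.pinch_z is the z of the grasp point in the tool frame, in m); z points along the fingers, y is the direction in which the jaws open and shut (so a half turn about z gives the same grasp; the last joint's range is limited). The gripper opens to 85 mm and grips with 20 to 120 N. Pads are 22 mm wide; open, the fingers measure 114 mm over their backs; the gripper's body (76 mm by 85 mm) begins 54 mm behind the grasp point. The pads swing forward as they close: fully open they stand 13 mm farther back than shut.
Start: joints at [-1.087, 0.507, -0.238, 1.5, 0.126, 1.149, -0.155], TCP at [0.231, 0.581, 0.231] pointing down, gripper open.
Joint ranges: [-3.08, 3.08], [-0.24, 2.05], [-1.43, 1.35], [0, 2.5], [-1.52, 4.66], [0.17, 1.96], [-2.89, 2.89]. Speed limits (rad/s): [2.39, 2.39, 3.14, 3.14, 3.14, 3.14, 3.14].

### API

Orientations are given as a unit quaternion [w, x, y, z].
In Python, from station import ctrl, get_state, vision, ticket, models gives the robot as it stands. Calls block until the motion is done:
- ctrl.movep(position, orientation): joint-space move of the TCP to a pose.
- ctrl.movel(position, frame=None, max_speed=0.15): straight line of the TCP; frame=None keeps the orientation; max_speed is the mean speed in m/s.
- ctrl.set_joints(angles): joint-space move.
- ctrl.ungrasp() and ctrl.close_gripper(force=None): open the fingers fully, or close them until they stop; force is the grip in N (None keeps the last).
- ctrl.pause(seconds).
- ctrl.ik(position, orientation): joint angles nearest the present ones, or None.
- get_state(): the state.
- vision.grab_frame(name): name is "side" or "top" or "wrist"; returns (picture, depth): 480x640x3 uint8, blue, green, red; 480x640 float32, m along the optical axis (not along the pixel's ray), 0 where there is no reading.
- vision.camera_info(name): a dict with "mtx" (3x3 intrinsics, pixels), "R" (3x3) and "t" (3): a world point X has camera coordinates R X + t; the wrist camera has in their place "hand_eye" (4x4, takes a point from camera to tool coordinates, whose origin is the TCP and whose axes are the flange's). Camera axes: x right, y down, z forward; pixel columns grow to the right and rows downward; lengths in m; the calibration is good to about 2 mm. The wrist camera is an equidistant fisheye: a pixel r from the principal point sees the ray r / f radians off the axis. A picture is of the moment at which its call begins: read the wrist's pose just before it. camera_info takes no time and is no camera call.
A pose or a line that the arm cannot do raises ctrl.Unreachable and nothing moves.
- ticket.close_job(): hands the job in, once; it reports no verdict.
Trained networks look in the newest picture that a camera, given by its name, has taken for a name from the list of things; names that differ only in an ending like _2 or _b are one class to them, and where a whole thing is asked for, a point or a joint stands for the part that bears it (a point fixed in the world has none). Each returns a list of dicts, best first, with "p" (0 to 1); they miss things now and then, are a little off and sometimes report something else, mostly with a low value. They report only what shows in the picture. A call takes as long as a camera call. They do not tell look-alikes from the thing itself.
- models.recognise(camera, target): "point" ([column, row] in pixels, amid what is visible of it).
- models.masks_of(camera, target): "mask" (480x640 bool, what is visible of it) and "point" ([column, row] in pixels, amid what is visible of it).
The state is a dict: "time": time; "qpos": joint angles; "qd": joint speeds; "tau": joint torques, N m; "tcp_pos": TCP position; "eef_rot": TCP orientation; "contact_force": force on the tool from outside, world axes, zero at the start; "wrist_torque": the same for the moment, N m; "width": finger opening in m.
Only numpy, scipy, OpenCV 4.12 (cv2) and the standard library are available. Lean on these libraries where they do the work, as an engineer would, in place of code of your own. Each camera call takes 0.05 s, during which the arm holds its last target.

## Working session

There is one attempt and no reset: what is moved stays moved. The work goes in short steps, each a Python script; the robot and the scene stay as the last script left them, time stands still between calls to the robot, and variables do not carry over. Pictures are saved under pics/ and viewed, and the job is handed in when it is done.

```bash
ls; mkdir -p pics
python3 - <<'E'
from station import ctrl, get_state, vision, ticket, models
import cv2, numpy as np
s=get_state(); print(s, ctrl.pinch_z)
for n in("side","top","wrist"):
    im,d=vision.grab_frame(n); cv2.imwrite(f"pics/{n}0.png",im)
    np.save(f"pics/{n}0_d.npy",d)
    i=vision.camera_info(n); print(n,{k:np.round(v,4).tolist() if not isinstance(v,str) else v for k,v in i.items()})
E
```

```text
pics
{'time': 0.0, 'qpos': array([-1.08752007,  0.50834441, -0.2375134 ,  1.50111518,  0.12572668,
        1.14893666, -0.15476295]), 'qd': array([-0.00110283, -0.00037407,  0.00122783, -0.00012737,  0.00013026,
        0.0006224 ,  0.00047652]), 'tau': array([-2.71194840e-04, -6.20580268e+01, -2.18683943e+00, -2.49662375e+01,
        1.26239861e-02,  1.18346492e-02,  8.69607447e-06]), 'tcp_pos': array([0.23043564, 0.58042429, 0.23043132]), 'eef_rot': array([-1.37357438e-04,  1.87740645e-01,  9.82218219e-01, -8.95305108e-04]), 'contact_force': array([-0.88424267,  0.13467412, -0.00314705]), 'wrist_torque': array([ 0.01168038, -0.0270149 , -0.01801147]), 'width': 0.0854759845611988} -0.0187
side {'mtx': [[519.0517, 0.0, 313.5135], [0.0, 519.0517, 236.3631], [0.0, 0.0, 1.0]], 'R': [[-0.9752, -0.2211, 0.0054], [-0.161, 0.6926, -0.7031], [0.1517, -0.6866, -0.711]], 't': [0.518, 0.1841, 0.9823]}
top {'mtx': [[499.3176, 0.0, 321.2036], [0.0, 499.3176, 246.598], [0.0, 0.0, 1.0]], 'R': [[0.1855, -0.9826, -0.0001], [-0.9618, -0.1815, -0.2049], [0.2014, 0.0382, -0.9788]], 't': [-0.1337, 0.5201, 0.9526]}
wrist {'mtx': [[371.6483, 0.0, 316.2186], [0.0, 371.6483, 244.158], [0.0, 0.0, 1.0]], 'hand_eye': [[-0.0008, -0.9576, -0.2881, 0.0729], [1.0, -0.0004, -0.0014, -0.0001], [0.0012, -0.2881, 0.9576, -0.1427], [0.0, 0.0, 0.0, 1.0]]}
```

View pics/top0.png

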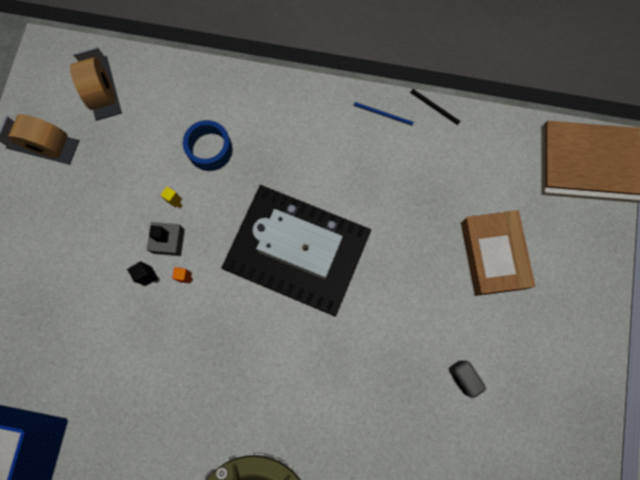

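View pics/side0.png

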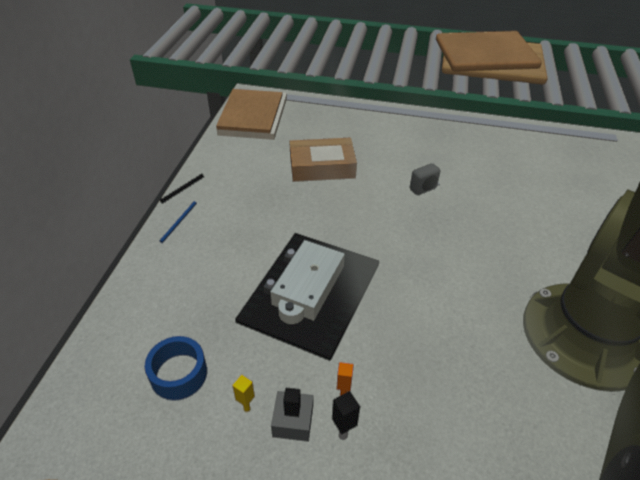

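View pics/wrist0.png

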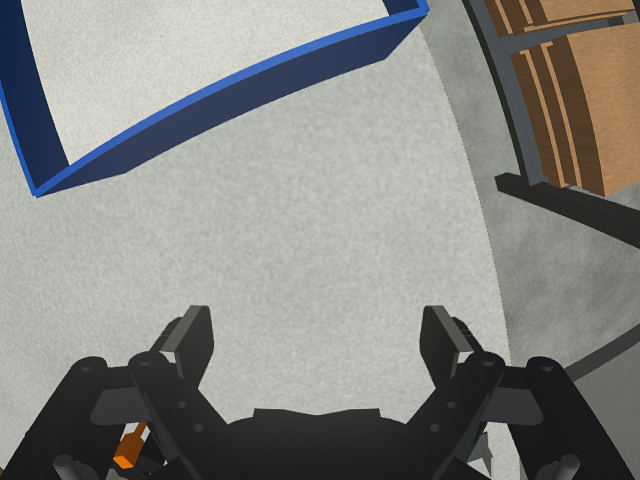

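The top view shows the casting on its cradle at about (297,250). The black pin is in the grey holder at about (160,235). Three look-alikes stand near it: a larger black one at (143,272), a yellow one at (170,195) and an orange one at (181,274). Next I'll measure these positions.

```bash
cat > h.py <<'E'
from station import ctrl, get_state, vision, ticket, models
import cv2, numpy as np
def cloud(n,d):
    i=vision.camera_info(n); K=i["mtx"]; v,u=np.mgrid[0:480,0:640]
    P=np.stack([(u-K[0,2])/K[0,0]*d,(v-K[1,2])/K[1,1]*d,d],-1)
    return (P-np.asarray(i["t"]))@np.asarray(i["R"])
def proj(n,X):
    i=vision.camera_info(n); p=np.asarray(i["R"])@X+i["t"]; q=np.asarray(i["mtx"])@p; return q[:2]/q[2]
E
python3 - <<'E'
from h import *
for n in ("top","side"):
    im=cv2.imread(f"pics/{n}0.png"); d=np.load(f"pics/{n}0_d.npy"); P=cloud(n,d)
    print(n,"bench z",np.median(P[350:400,250:300,2]))
    for t in ("pin_grip","holder","cradle","carton","tape_roll","tape_measure"):
        for r in models.masks_of(n,t)[:4]:
            m=r["mask"]&(d>0); Q=P[m]
            if len(Q)==0: continue
            top=Q[Q[:,2]>np.percentile(Q[:,2],90)-.006]
            print(t,round(r["p"],2),np.round(r["point"]),m.sum(),"mean",np.round(Q.mean(0),3),"zmax",np.round(np.percentile(Q[:,2],[50,90,98]),3),"topc",np.round((top.max(0)+top.min(0))/2,3),np.round(np.ptp(top,axis=0),3))
            np.save(f"pics/m_{n}_{t}_{r['point'][0]:.0f}.npy",r["mask"])
im=cv2.imread("pics/top0.png")
cv2.imwrite("pics/topz.png",cv2.resize(im[170:330,110:380],None,fx=2.9,fy=2.9,interpolation=cv2.INTER_CUBIC))
im=cv2.imread("pics/side0.png")
cv2.imwrite("pics/sidez.png",cv2.resize(im[225:450,225:400],None,fx=2.6,fy=2.6,interpolation=cv2.INTER_CUBIC))
E
```

```text
top bench z -8.447627988659747e-07
pin_grip 0.62 [142. 275.] 487 mean [0.412 0.288 0.098] zmax [0.111 0.115 0.116] topc [0.414 0.292 0.113] [0.039 0.038 0.009]
pin_grip 0.61 [176. 195.] 287 mean [0.577 0.28  0.069] zmax [0.083 0.089 0.091] topc [0.578 0.284 0.088] [0.028 0.028 0.009]
pin_grip 0.6 [159. 233.] 270 mean [0.496 0.283 0.077] zmax [0.086 0.093 0.095] topc [0.498 0.287 0.092] [0.023 0.023 0.009]
pin_grip 0.5 [186. 275.] 266 mean [0.425 0.222 0.073] zmax [0.086 0.089 0.091] topc [0.427 0.224 0.088] [0.024 0.026 0.009]
holder 0.65 [170. 244.] 733 mean [0.493 0.276 0.035] zmax [0.041 0.044 0.045] topc [0.498 0.286 0.043] [0.064 0.061 0.009]
cradle 0.91 [296. 266.] 7623 mean [0.519 0.015 0.015] zmax [0.015 0.018 0.019] topc [0.531 0.016 0.035] [0.245 0.291 0.046]
cradle 0.75 [497. 251.] 4780 mean [ 0.591 -0.386  0.047] zmax [0.05  0.053 0.054] topc [ 0.595 -0.391  0.052] [0.183 0.15  0.01 ]
carton 0.93 [497. 253.] 4815 mean [ 0.592 -0.387  0.047] zmax [0.05  0.053 0.054] topc [ 0.595 -0.392  0.052] [0.183 0.151 0.01 ]
tape_roll 0.78 [203. 136.] 1438 mean [0.714 0.248 0.035] zma
[... 805 characters left out ...]
.043 0.045] topc [0.5   0.293 0.063] [0.063 0.066 0.051]
cradle 0.95 [321. 306.] 6744 mean [0.523 0.054 0.014] zmax [0.014 0.016 0.018] topc [0.533 0.022 0.033] [0.246 0.293 0.046]
carton 0.9 [326. 159.] 2682 mean [ 0.592 -0.367  0.039] zmax [0.047 0.05  0.052] topc [ 0.596 -0.383  0.049] [0.181 0.152 0.01 ]
carton 0.58 [425. 178.] 689 mean [ 0.337 -0.345  0.041] zmax [0.045 0.06  0.062] topc [ 0.337 -0.353  0.059] [0.06  0.061 0.01 ]
tape_roll 0.64 [175. 356.] 2386 mean [0.715 0.258 0.033] zmax [0.038 0.048 0.05 ] topc [0.717 0.254 0.047] [0.099 0.099 0.01 ]
tape_measure 0.84 [424. 180.] 728 mean [ 0.338 -0.345  0.04 ] zmax [0.044 0.06  0.062] topc [ 0.337 -0.353  0.059] [0.061 0.061 0.01 ]
```

View zooms.

View pics/topz.png

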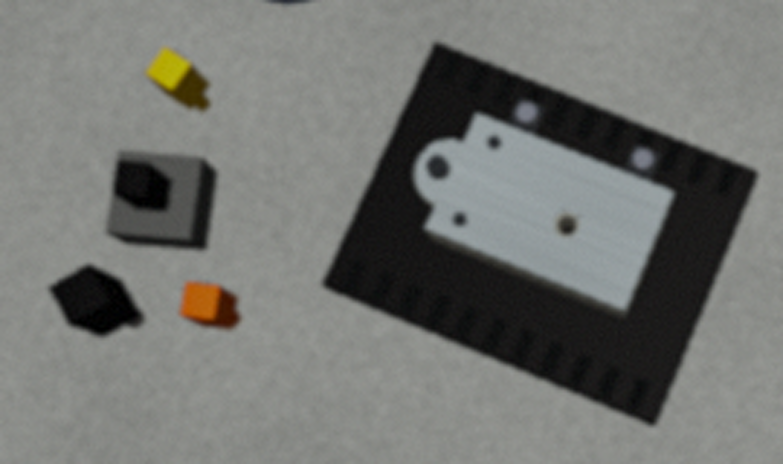

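View pics/sidez.png

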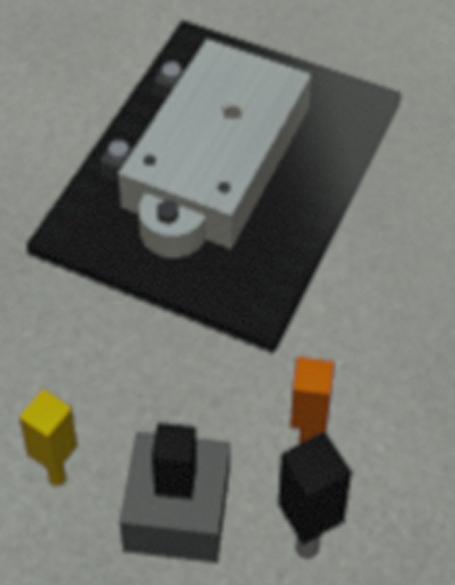

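Run:
```python
from h import *
for a in (0,np.pi/2,np.pi/4,-np.pi/4,1.38):
    q=[0,np.cos(a),np.sin(a),0]
    for p in ([0.52,0.29,0.25],[0.499,0.29,0.055],[0.45,0.03,0.06],[0.53,-0.08,0.06],[.6,0,.06]):
        r=ctrl.ik(p,q); print(round(a,2),p,None if r is None else np.round(r,2))
a=np.pi/2
q=[0,np.cos(a),np.sin(a),0]
ctrl.movep([0.50,0.29,0.20],q)
s=get_state(); print(s["time"],s["tcp_pos"],s["eef_rot"],s["contact_force"])
im,d=vision.grab_frame("wrist"); cv2.imwrite("pics/wrist1.png",im); np.save("pics/wrist1_d.npy",d); np.savez("pics/wrist1_s.npz",p=s["tcp_pos"],q=s["eef_rot"])
for r in models.masks_of("wrist","pin_grip")[:4]: print(r["p"],r["point"],r["mask"].sum())
```

```text
0 [0.52, 0.29, 0.25] [-0.86  0.48  0.5   1.56 -0.24  1.16 -1.88]
0 [0.499, 0.29, 0.055] [-0.82  0.66  0.41  1.85 -0.38  0.71 -1.77]
0 [0.45, 0.03, 0.06] [-0.38  0.51  0.38  2.17 -0.37  0.52 -1.29]
0 [0.53, -0.08, 0.06] [-0.21  0.63  0.5   1.95 -0.46  0.68 -1.  ]
0 [0.6, 0, 0.06] [-0.35  0.7   0.51  1.78 -0.46  0.78 -1.17]
1.57 [0.52, 0.29, 0.25] [-0.38  0.45 -0.27  1.55  0.13  1.16  0.9 ]
1.57 [0.499, 0.29, 0.055] [-0.4   0.63 -0.26  1.84  0.24  0.7   0.77]
1.57 [0.45, 0.03, 0.06] [ 0.    0.49 -0.18  2.16  0.17  0.51  1.27]
1.57 [0.53, -0.08, 0.06] [ 0.19  0.57 -0.12  1.95  0.12  0.63  1.56]
1.57 [0.6, 0, 0.06] [ 0.07  0.65 -0.18  1.77  0.16  0.73  1.38]
0.79 [0.52, 0.29, 0.25] [-0.61  0.44  0.1   1.55 -0.05  1.15 -0.51]
0.79 [0.499, 0.29, 0.055] [-0.6   0.63  0.05  1.84 -0.05  0.67 -0.52]
0.79 [0.45, 0.03, 0.06] [-0.22  0.49  0.14  2.16 -0.14  0.5   0.03]
0.79 [0.53, -0.08, 0.06] [-0.04  0.58  0.21  1.95 -0.2   0.63  0.3 ]
0.79 [0.6, 0, 0.06] [-0.18  0.66  0.23  1.78 -0.21  0.73  0.16]
-0.79 [0.52, 0.29, 0.25] [-0.13  0.5  -0.67  1.55  0.33  1.21  2.28]
-0.79 [0.499, 0.29, 0.055] [-0.17  0.7  -0.64  1.84  0.56  0.8   2.03]
-0.79 [0.45, 0.03, 0.06] [ 0.26  0.53 -0.55  2.16  0.5   0.58  2.48]
-0.79 [0.53, -0.08, 0.06] [ 0.45  0.62 -0.53  1.94  0.47  0.71  2.78]
-0.79 [0.6, 0, 0.06] [ 0.32  0.7  -0.59  1.77  0.51  0.83  2.62]
1.38 [0.52, 0.29, 0.25] [-0.42  0.44 -0.2   1.55  0.09  1.15  0.55]
1.38 [0.499, 0.29, 0.055] [-0.45  0.63 -0.18  1.84  0.17  0.69  0.46]
1.38 [0.45, 0.03, 0.06] [-0.06  0.48 -0.09  2.16  0.08  0.5   0.98]
1.38 [0.53, -0.08, 0.06] [ 0.14  0.57 -0.05  1.95  0.04  0.62  1.25]
1.38 [0.6, 0, 0.06] [ 0.01  0.64 -0.08  1.77  0.08  0.73  1.08]
2.225 [0.49932108 0.29144088 0.20017651] [-7.64618576e-05 -7.81408078e-04  9.99999569e-01  4.96479916e-04] [-0.24000737 -0.17906303  0.11733226]
0.81 [322.5, 117.9] 2452
0.75 [227.5, 138.7] 1467
0.7 [316.7, 234.2] 1462
```

View pics/wrist1.png

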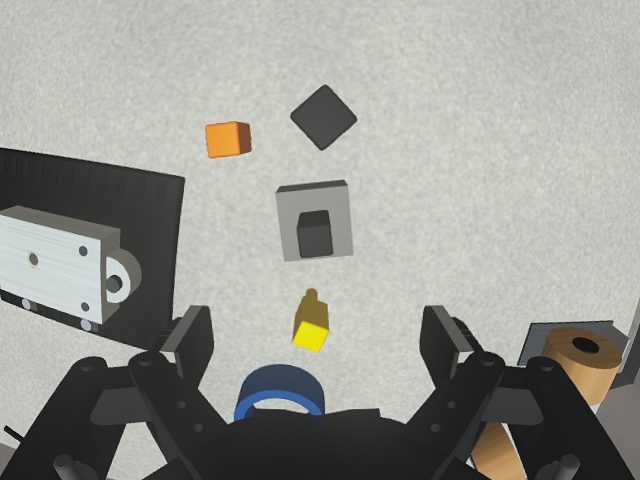

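```bash
cat >> h.py <<'E'
from scipy.spatial.transform import Rotation as Rot
def Rq(q): return Rot.from_quat([q[1],q[2],q[3],q[0]]).as_matrix()
def wcloud(d,p,q):
    i=vision.camera_info("wrist"); K=i["mtx"]; H=np.asarray(i["hand_eye"]); v,u=np.mgrid[0:480,0:640]
    x=(u-K[0,2])/K[0,0]; y=(v-K[1,2])/K[1,1]; r=np.hypot(x,y); th=np.clip(r,1e-9,1.5)
    t=np.tan(th)/np.maximum(r,1e-9)
    P=np.stack([x*t*d,y*t*d,d],-1)@H[:3,:3].T+H[:3,3]
    return P@Rq(q).T+p
E
python3 - <<'E'
from h import *
d=np.load("pics/wrist1_d.npy"); z=np.load("pics/wrist1_s.npz"); P=wcloud(d,z["p"],z["q"])
print("bench",P[200,400],P[60,150])
def blk(u0,u1,v0,v1,zl,zh):
    Q=P[v0:v1,u0:u1].reshape(-1,3); Q=Q[(Q[:,2]>zl)&(Q[:,2]<zh)]
    r=cv2.minAreaRect((Q[:,:2]*1000).astype(np.float32)); print(len(Q),r,Q[:,2].mean())
blk(285,345,200,270,.086,.1)   # pin top
blk(265,365,170,270,.038,.048) # holder top
blk(280,370,75,160,.1,.13)
print("casting top", end=" "); blk(0,150,195,330,.05,.06)
E
```

```text
bench [ 4.85492988e-01  3.70579053e-01 -1.43966146e-04] [0.34364475 0.13044907 0.00087318]
1124 ((499.1452331542969, 289.6735534667969), (24.319730758666992, 24.760684967041016), 6.045553207397461) 0.09165865933778168
3558 ((499.4535827636719, 289.71038818359375), (61.05259704589844, 60.59732437133789), 6.183172702789307) 0.042003340071281134
2463 ((414.85833740234375, 295.25384521484375), (31.26395606994629, 31.25879669189453), 42.171573638916016) 0.1133513242128156
casting top 8513 ((538.93310546875, 20.34264373779297), (170.3208770751953, 92.0057601928711), 78.43086242675781) 0.05493474555138982
```

The wrist picture gives the pin block's top as 24.3 x 24.8 mm at (0.4992, 0.2897, 0.0917) with 6° yaw, and the holder as 61 mm, so both match the given sizes. I'll grasp it now.

```bash
cat >> h.py <<'E'
A=np.radians(90+3.03); Q0=np.array([0,np.cos(A),np.sin(A),0])
def st(msg=""):
    s=get_state(); print(msg,round(s["time"],2),np.round(s["tcp_pos"],4),"F",np.round(s["contact_force"],2),"w",round(s["width"],4),"M",np.round(s["wrist_torque"],3)); return s
E
python3 - <<'E'
from h import *
ctrl.movep([0.4993,0.2897,0.13],Q0)
st("pre")
ctrl.movel([0.4993,0.2897,0.052],max_speed=.12)
st("down")
ctrl.close_gripper(force=90)
st("closed")
ctrl.movel([0.4993,0.2897,0.15],max_speed=.12)
st("up")
im,d=vision.grab_frame("wrist"); cv2.imwrite("pics/wrist2.png",im)
E
```

```text
pre 2.71 [0.4986 0.2902 0.1298] F [-0.24  0.3   0.77] w 0.0852 M [-0.033 -0.023  0.   ]
down 3.51 [0.4999 0.2902 0.0531] F [0.05 0.47 0.58] w 0.085 M [ 0.008  0.003 -0.043]
closed 4.1 [0.4996 0.2898 0.0525] F [ 0.18 -0.83  4.34] w 0.0229 M [-0.145  0.112 -0.025]
up 5.07 [0.4988 0.2893 0.1492] F [ 0.1   0.33 -1.26] w 0.0234 M [-0.016 -0.024  0.004]
```

View pics/wrist2.png

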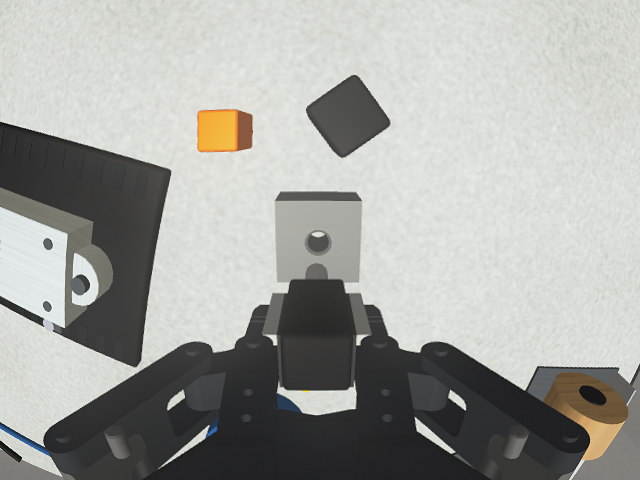

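Pin is held upright. Next I'll look at the cradle from above.

Run:
```python
from h import *
ctrl.movep([0.42,0.03,0.25],Q0)
s=st()
im,d=vision.grab_frame("wrist"); cv2.imwrite("pics/wrist3.png",im); np.save("pics/wrist3_d.npy",d); np.savez("pics/wrist3_s.npz",p=s["tcp_pos"],q=s["eef_rot"])
P=wcloud(d,s["tcp_pos"],s["eef_rot"])
Qp=(P[...,:2])
for r in models.masks_of("wrist","cradle")[:2]:
    m=r["mask"]&(d>0); print(r["p"],r["point"],m.sum())
    np.save("pics/m3.npy",r["mask"]); 
    for lo,hi in((.010,.020),(.050,.058)):
        w=m&(P[...,2]>lo)&(P[...,2]<hi); print(w.sum(),cv2.minAreaRect((Qp[w]*1000).astype(np.float32)))
    break
```

```text
6.23 [0.4205 0.031  0.2498] F [ 0.22  0.06 -1.75] w 0.0228 M [ 0.034 -0.057 -0.004]
0.87 [284.1, 255.2] 17676
17374 ((531.079833984375, 18.09503173828125), (260.3610534667969, 199.834716796875), 78.05696105957031)
1 ((565.2308349609375, -69.78080749511719), (0.0, 0.0), 0.0)
```

View pics/wrist3.png

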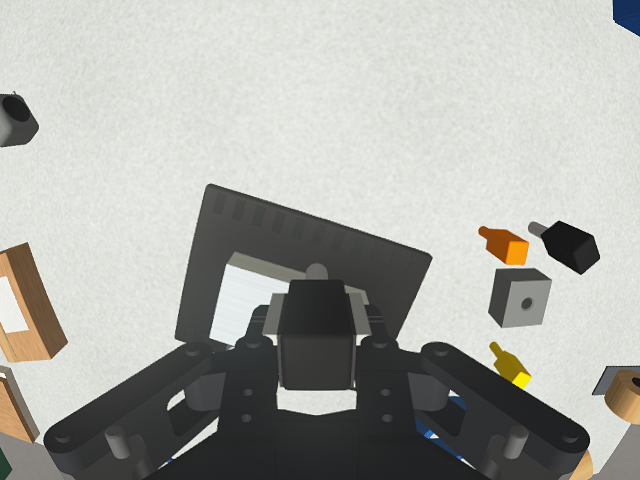

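```bash
cat >> h.py <<'E'
C0=np.array([0.5311,0.0181]); CY=np.radians(-11.94)
CR=np.array([[np.cos(CY),-np.sin(CY)],[np.sin(CY),np.cos(CY)]])
def c2w(x,y): return C0+CR@np.array([x,y])
def w2c(p): return CR.T@(np.asarray(p)[:2]-C0)
E
python3 - <<'E'
from h import *
z=np.load("pics/wrist1_s.npz"); Pw=wcloud(np.load("pics/wrist1_d.npy"),z["p"],z["q"])[190:330,0:150].reshape(-1,3)
Pt=cloud("top",np.load("pics/top0_d.npy"))[170:330,200:400].reshape(-1,3)
Ps=cloud("side",np.load("pics/side0_d.npy"))[225:370,225:400].reshape(-1,3)
for n,P in(("w",Pw),("t",Pt),("s",Ps)):
    # cradle rect check
    q=P[(P[:,2]>.008)&(P[:,2]<.07)]
    if n!="w": print(n,"cradle",cv2.minAreaRect((q[:,:2]*1000).astype(np.float32)))
    q=P[(P[:,2]>.050)&(P[:,2]<.062)]; c=(q[:,:2]-C0)@CR*1000
    for y in range(-60,61,20):
        m=abs(c[:,1]-y)<6
        if m.sum()>5: print(n,y,"x",np.round(np.percentile(c[m,0],[1,99]),1))
    for x in (-25,0,25):
        m=abs(c[:,0]-x)<5; print(n,"x",x,"ymin",np.round(np.percentile(c[m,1],[.5]),1))
E
```

```text
w -60 x [-37.8  51.3]
w -40 x [-37.7  51.2]
w -20 x [-38.1  51.4]
w 0 x [-38.   51.2]
w 20 x [-37.5  51.2]
w 40 x [-38.1  51.3]
w 60 x [-37.8  50.9]
w x -25 ymin [-70.]
w x 0 ymin [-72.5]
w x 25 ymin [-75.5]
t cradle ((531.77734375, 16.758346557617188), (260.1694641113281, 200.57550048828125), 77.98745727539062)
t -60 x [-37.   51.8]
t -40 x [-37.5  51.8]
t -20 x [-37.8  51.6]
t 0 x [-37.4  51.3]
t 20 x [-37.1  51.1]
t 40 x [-37.7  50.9]
t 60 x [-37.6  51. ]
t x -25 ymin [-81.]
t x 0 ymin [-80.8]
t x 25 ymin [-81.1]
s cradle ((533.0091552734375, 21.427032470703125), (262.6424560546875, 200.792724609375), 78.00521850585938)
s -60 x [-36.   52.1]
s -40 x [-37.   52.1]
s -20 x [-37.1  51.2]
s 0 x [-36.9  51.2]
s 20 x [-37.3  52. ]
s 40 x [-37.4  52.2]
s 60 x [-37.1  51.6]
s x -25 ymin [-76.5]
s x 0 ymin [-76.6]
s x 25 ymin [-76.]
```

Three cameras agree: the casting's front is at cradle x ≈ -38 mm, nearly square, with its right end at y ≈ -79.5 mm. First touch next, in small guarded steps.

```bash
cat >> h.py <<'E'
ZT=0.0855
def favg(n=6,dt=0.02):
    f=[];p=[]
    for _ in range(n):
        ctrl.pause(dt); s=get_state(); f.append(s["contact_force"]); p.append(s["tcp_pos"])
    return np.mean(f,0),np.mean(p,0),np.std(f,0)
def touch(start,d,travel,step=0.0006,fth=2.5,z=ZT):
    """start cradle xy, d cradle unit dir"""
    start=np.array(start,float); d=np.array(d,float); dw=CR@d
    f0,p0,sd=favg(10); print("base",np.round(f0,2),np.round(sd,2))
    k=0; hist=[]
    while True:
        k+=1; off=k*step
        if off>travel: print("no contact"); return None
        w=c2w(*(start+d*off)); ctrl.movel([w[0],w[1],z],max_speed=0.02)
        f,p,_=favg(3,.01); F=-(f-f0)[:2]@dw
        hist.append((round(off*1000,1),round(F,2)))
        if abs(F)>1.3:
            f,p,_=favg(5,.01); F=-(f-f0)[:2]@dw; hist.append(("c",round(F,2)))
        if abs(F)>10: print("HIGH")
        if F>fth or abs(F)>10: break
    print(hist[-8:])
    ctrl.pause(.35)
    f,p,_=favg(10); F=(f-f0); c=w2c(p)
    print("hold F",np.round(F,2),"cradle tcp",np.round(c*1000,2),"z",round(p[2],4),"t",round(get_state()["time"],2))
    w=c2w(*(start-d*0.004)); ctrl.movel([w[0],w[1],z],max_speed=0.06)
    st("back"); return c,F
E
python3 - <<'E'
from h import *
w=c2w(-.070,.040); ctrl.movep([*w,.14],Q0)
ctrl.movel([*w,ZT],max_speed=.12)
w=c2w(-.050,.040); ctrl.movel([*w,ZT],max_speed=.08)
st()
print(touch((-.050,.040),(1,0),.014))
E
```

```text
7.91 [0.4908 0.0675 0.0858] F [ 0.05 -0.17 -0.23] w 0.0232 M [ 0.038  0.057 -0.022]
base [-0.17  0.06 -1.27] [0.38 0.58 0.64]
[(3.6, np.float64(0.03)), (4.2, np.float64(0.29)), (4.8, np.float64(-0.01)), (5.4, np.float64(-0.13)), (6.0, np.float64(-0.3)), (6.6, np.float64(0.59)), (7.2, np.float64(3.1)), ('c', np.float64(3.42))]
hold F [-4.87  1.85  2.2 ] cradle tcp [-43.31  39.99] z 0.0854 t 11.93
back 12.27 [0.4869 0.0683 0.0857] F [ 0.6   0.06 -1.14] w 0.0231 M [-0.007 -0.002  0.051]
(array([-0.04331439,  0.03999073]), array([-4.87180526,  1.8522683 ,  2.20496911]))
```

Run:
```python
from h import *
w=c2w(-.056,-.048); ctrl.movel([*w,ZT],max_speed=.15)
w=c2w(-.048,-.048); ctrl.movel([*w,ZT],max_speed=.05)
print(touch((-.048,-.048),(1,0),.014))
```

```text
base [-0.09 -0.1  -1.48] [0.5  0.46 0.64]
[(1.8, np.float64(-0.26)), (2.4, np.float64(0.16)), (3.0, np.float64(0.13)), (3.6, np.float64(0.09)), (4.2, np.float64(-0.63)), (4.8, np.float64(0.55)), (5.4, np.float64(2.65)), ('c', np.float64(2.53))]
hold F [-4.23  1.66  2.28] cradle tcp [-43.05 -48.02] z 0.0854 t 16.51
back 16.82 [ 0.4708 -0.0182  0.0858] F [ 0.45  0.24 -1.23] w 0.0231 M [0.043 0.009 0.036]
(array([-0.04305372, -0.04801702]), array([-4.22608653,  1.65503426,  2.27764817]))
```

Run:
```python
from h import *
for c,v in(((-.060,-.060),.1),((-.060,-.105),.12),((.006,-.105),.12),((.006,-.092),.06)):
    w=c2w(*c); ctrl.movel([*w,ZT],max_speed=v)
print(touch((.006,-.092),(0,1),.018))
```

```text
base [-0.11  0.   -1.19] [0.46 0.68 0.48]
[(4.8, np.float64(-0.17)), (5.4, np.float64(0.05)), (6.0, np.float64(0.04)), (6.6, np.float64(-0.35)), (7.2, np.float64(1.49)), ('c', np.float64(1.98)), (7.8, np.float64(5.39)), ('c', np.float64(5.08))]
hold F [-0.54 -5.15  0.83] cradle tcp [  6.   -85.02] z 0.0855 t 23.04
back 23.39 [ 0.5171 -0.077   0.0855] F [ 0.33  0.04 -1.49] w 0.0229 M [-0.    -0.008 -0.037]
(array([ 0.00600163, -0.08501543]), array([-0.53684529, -5.14506915,  0.83342737]))
```

```bash
cat > ins.py <<'E'
from h import *
import sys
def descend(x,y,z,zend,step=.001,fmax=5,f0=None,latmax=6):
    w=c2w(x,y); last=None
    while z>zend:
        z-=step; ctrl.movel([*w,z],max_speed=0.03)
        f,p,_=favg(3,.01); F=f-f0
        if abs(F[2])>1.5 or np.hypot(*F[:2])>2: print(round(z,4),np.round(F,2),np.round(p[2],4))
        if F[2]>fmax or np.hypot(*F[:2])>latmax: return z,F
    return z,F
E
python3 - <<'E'
from ins import *
x,y=.0027,-.0192
s=get_state(); p=s["tcp_pos"]
ctrl.movel([p[0],p[1],.125],max_speed=.12)
w=c2w(x,y); ctrl.movel([*w,.125],max_speed=.12)
ctrl.movel([*w,.107],max_speed=.06)
ctrl.pause(.2)
f0,p0,_=favg(12); np.save("pics/f0.npy",f0); print(f0,np.round(w2c(p0)*1000,2),p0[2])
s=get_state(); im,d=vision.grab_frame("wrist"); cv2.imwrite("pics/w4.png",im)
print(descend(x,y,.107,.094,f0=f0)); st()
E
```

```text
[ 0.19167426 -0.07122445 -1.24120987] [  2.84 -19.15] 0.10721919577471022
(0.09399999999999999, array([-0.03256086, -0.26207322, -0.44116914]))
 29.14 [ 0.5297 -0.0012  0.094 ] F [ 0.14 -1.19 -2.04] w 0.023 M [-0.009  0.014  0.002]
```

View pics/w4.png

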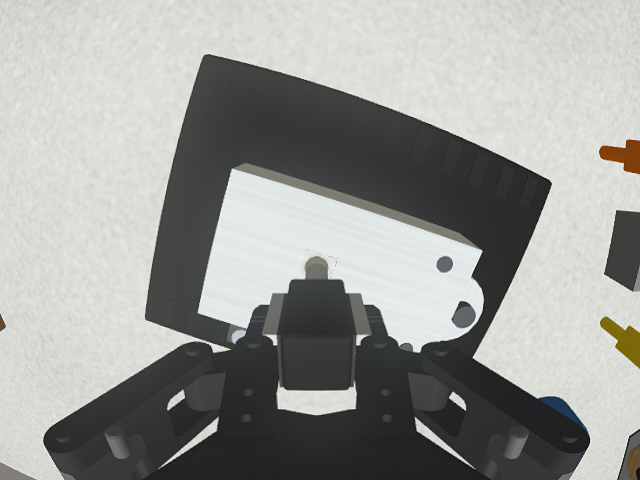

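The shank foot is 9 mm inside the bore with no contact force. I'll keep lowering it.

Run:
```python
from ins import *
x,y=.0027,-.0192; f0=np.load("pics/f0.npy")
z,F=descend(x,y,.094,.068,step=.0015,f0=f0)
print(z,F)
if F[2]<4: print(descend(x,y,z,.0635,step=.0005,fmax=3.0,f0=f0))
ctrl.pause(.3); f,p,_=favg(8); print(np.round(f-f0,2),p, w2c(p)); st()
```

```text
0.06699999999999998 [ 0.04529675  0.23191728 -0.11970771]
0.065 [-2.28 -0.4   7.36] 0.0654
(0.06499999999999997, array([-2.28448862, -0.39656599,  7.36203523]))
[-1.97 -0.2   6.75] [ 0.52979739 -0.00123445  0.06540545] [ 0.00272563 -0.01918564]
 35.62 [ 0.5298 -0.0013  0.0654] F [-0.89 -0.18  5.34] w 0.023 M [-0.075  0.4   -0.017]
```

Run:
```python
from ins import *
w=c2w(.0027,-.0192)
ctrl.movel([*w,.0654],max_speed=.02); st()
ctrl.ungrasp(); st("open")
ctrl.movel([*w,.17],max_speed=.1); st("up")
w=c2w(-.11,-.0192); ctrl.movel([*w,.20],max_speed=.15)
ctrl.pause(.2); s=st("away")
im,d=vision.grab_frame("wrist"); cv2.imwrite("pics/w5.png",im)
P=wcloud(d,s["tcp_pos"],s["eef_rot"]); m=(P[...,2]>.09)&(P[...,2]<.12)
m[300:]=m[300:]&False if False else m[300:]
n,l,stt,c=cv2.connectedComponentsWithStats(m.astype(np.uint8))
for i in range(1,n):
    if stt[i,4]>200:
        Q=P[l==i]; print(stt[i],Q.mean(0),w2c(Q.mean(0)),cv2.minAreaRect((Q[:,:2]*1000).astype(np.float32)),np.std(Q[:,2]))
im,_=vision.grab_frame("side"); cv2.imwrite("pics/s5.png",cv2.resize(im[200:450,150:450],None,fx=2.3,fy=2.3))
im,dt=vision.grab_frame("top"); T=cloud("top",dt)
for t in("carton","tape_roll","tape_measure"):
    r=models.masks_of("top",t)[:1]
    for q in r: print(t,q["point"])
```

```text
35.88 [ 0.5299 -0.0012  0.0654] F [-1.04 -0.08  1.41] w 0.0229 M [-0.031  0.136 -0.014]
open 36.5 [ 0.5298 -0.0012  0.0654] F [ 0.7  -0.21  0.03] w 0.085 M [ 0.064 -0.06   0.006]
up 37.7 [ 0.5294 -0.0013  0.1694] F [-0.34 -0.05  0.79] w 0.0854 M [-0.05   0.056  0.024]
away 38.83 [0.42   0.022  0.1997] F [-1.82 -0.61  0.95] w 0.0857 M [-0.025 -0.027  0.002]
[ 597  245   41   50 1401] [0.41306777 0.28814824 0.10682577] [-0.17134811  0.23978632] ((414.2198791503906, 293.8946838378906), (32.75408172607422, 32.38896942138672), 42.263919830322266) 0.007518119554221937
[ 257  353   33   35 1016] [ 0.52590221 -0.00173947  0.10236056] [-0.0009808 -0.0204856] ((529.1264038085938, -1.9902315139770508), (24.748497009277344, 24.7670955657959), 5.516230583190918) 0.004243938789223889
tape_roll [202.1, 134.0]
tape_measure [465.3, 379.3]
```

View pics/w5.png

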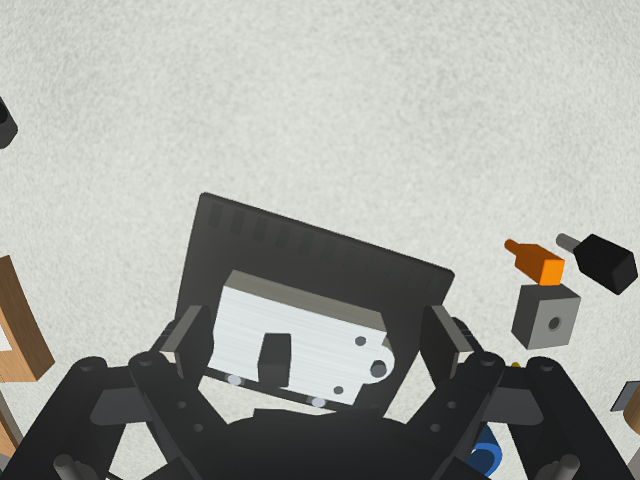

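View pics/s5.png

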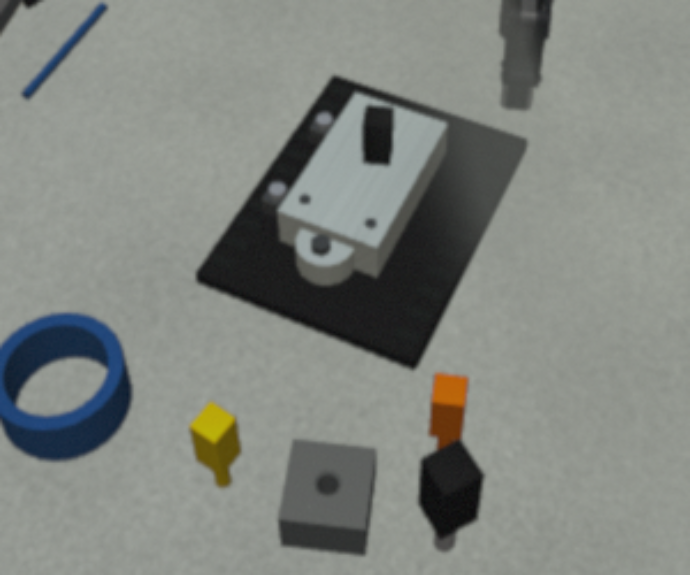

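The pin stands flush on the casting (wrist picture, about (275,360)). The gripper is clear, the holder is empty and the neighbouring things are in their places. I'll hand in the job.

Run:
```python
from h import *
ticket.close_job(); st("handed in")
```

```text
the job is handed in; nothing more can be done
the job is handed in; nothing more can be done
```

The pin is standing in the casting's bore with its grip block flush, released, and the job was handed in at about 39 s of the 72 s allowed. No verdict is reported.

- **Touches:** I touched left front, right front and right-hand end in that order, each held for about half a second. The held forces were about 5.2, 4.5 and 5.1 N.
- **Locating:** The touches put the bore at cradle (2.7, -19.2) mm, about 9 mm from nominal. The casting was almost square, turned about 0.003 rad. This agreed with the cameras to about 1 mm.
- **Insertion:** The shank went in with no measurable side force. The block came down on the casting at the predicted height (65.4 mm read at the tool against 65.5 expected), with at most about 7.5 N.
- **Last checks:** The pictures show the pin upright and flush in the bore, the gripper clear and the holder empty. The measured block centre is within about 1 mm of the insertion point.
- **Checks that failed or disagreed:**
  - In the final top view the network did not find the carton. The arm never went near it.
  - The tape roll and tape measure points moved 1 to 3 pixels, about 2 to 5 mm, which I take as network noise since the arm went nowhere near them either.
  - The top and side cameras disagreed by about 5 mm in y, so I used the wrist camera for positions.

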